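# Slide the display board home in its notches and turn the catch

### The arm

A 7-joint arm with a two-finger parallel gripper is mounted at the origin on a cart in front of the work surface, level with it; the furniture and walls round the work are solid. World frame = base frame: x ahead of the robot, y to its left, z up, the work surface at z = 0. Lengths are in m, angles in degrees, forces in N, time in s.
With the tool pointing down it reaches from about 0.425 to 0.875 m from the base axis. Payload 9.9 kg.
Tool frame: the origin (TCP) lies at the very end of the fingers, on their centre line; the grasp point (between the pads) lies 19 mm behind it; z points along the fingers, y is the line along which they close (so a half turn about z gives the same grasp; the last joint's range is limited). The gripper opens to 85 mm and grips with 20 to 120 N. Pads are 22 mm wide; open, the fingers measure 114 mm over their backs; the gripper's body (76 mm by 85 mm) begins 54 mm behind the grasp point. The pads swing forward as they close: fully open they stand 13 mm farther back than shut.
Start: joints at [-78.598, 32.985, 1.427, 82.34, -0.859, 64.687, -3.237], TCP at [0.188, 0.648, 0.231] pointing down, gripper open.
Joint ranges: [-157.87, 157.87], [-19.46, 123.44], [-87.15, 90], [11.01, 140.99], [-62.26, 242.26], [9.8, 113.94], [-161.44, 161.44]. Speed limits (degrees/s): [127.2, 127.2, 172.46, 172.46, 180, 180, 180].

### API

Orientations are given as [roll, pitch, yaw] about the fixed x, y, z axes, in that order (R = Rz(yaw) Ry(pitch) Rx(roll)).
In Python, from plant import arm gives the robot as it stands.
- The arm moves only by the shell command python3 -m inch 'ROWS' [FORCE]. ROWS is JSON, one flat list of numbers, 7 for each row, row after row: the shift along the world's x, y, z in m, then the turn, a rotation vector about the world's x, y, z in rad, then the finger opening in m, from 0 to 0.0854. In form: [tx, ty, tz, ax, ay, az, hand, tx, ty, tz, ax, ay, az, hand, ...]. A call has 1 to 8 rows; each row shifts and turns the commanded pose from where the row before left it; what a row does not reach is not made up. A row lasts 1/8 s, in which the tool goes at most 62.5 mm and 10.7 degrees, less where a joint would pass 70% of its speed; a pose out of reach is approached as far as the arm can. A call is refused whole if a number of a shift passes 0.0625 or a number of a turn 0.188, either way. A call with a gripper value outside its range is refused whole. The fingers move at their own pace and stop on an object; FORCE is the grip in N (left out, the last holds). Time passes only in rows, so rows that do not move let the fingers close. It gives the time, the measured TCP pose, the force, the opening and the grip force at its end, in the units of the state.
- arm.get_state(): the state, without advancing time (a new reading comes with each control period).
- arm.capture(name): name is "side" or "top"; returns the picture (400x640x3 uint8, red, green, blue); there is no depth.
- arm.camera_model(name): a dict with "vfov" (degrees; the focal length in pixels is half the picture's height over the tangent of half this angle, whatever the lens; pixels are square), "cx", "cy" (the principal point, pixels), "rvec" (rotation vector, rad) and "tvec" (3), from world to camera coordinates, as OpenCV has them. Camera axes: x right, y down, z forward; pixel columns grow to the right and rows downward; lengths in m; the calibration is good to about 2 mm. A picture is of the moment at which its call begins. camera_model takes no time and is no camera call.
- arm.job_done(): hands the job in; it is judged then, once.
The state is a dict: "time_s": time; "qpos": joint angles; "dq": joint speeds; "joint_torque": joint torques, N m; "tcp_pos": TCP position; "tool_rot": TCP orientation; "wrist_force": force on the tool from outside, world axes, zero at the start; "ft_torque": the same for the moment, N m; "opening": finger opening in m; "grip_force": force on a finger pad.
Only numpy, scipy, OpenCV 4.12 (cv2) and the standard library are available. Lean on these libraries where they do the work, as an engineer would, in place of code of your own. Each camera call takes 0.05 s, during which the arm holds its last target. There are 200 camera calls.

### The job

Push the white display board that carries the three balm tins along its wooden rails, from their open end toward the closed end with the end stop, until it drops into the locating notches and lies flat on the rails. Then push the black knob of the brass turn-button round until its arm lies straight across the near edge of the board and locks it. Everything is done by pushing with the fingertips: do not lift the board or the tins, keep the tins standing on the board, and leave the other things on the counter alone.

Things in the scene. Friction and masses are not known exactly. Their poses are not given: they have to be found in the camera images.
- frame: Fixed wooden frame, 170 (x) by 380 mm (y), origin on the counter midway between its rails; -x side faces the robot. Board must go along its +y. Rails along y at x = +-55 mm: 30 mm wide, tops 40 mm high, y -175 to +195; 80 mm free between them down to a base 12 mm high. Cheeks beside the board: inner faces x = +-73, 51 mm high. End stop, as high, at y = +192; the -y end is open.
- seat (a point): Point on the frame at x 0, y +70 mm, 40 mm high, axes as the frame's: the board's origin comes here when it has dropped home, with 2 mm of play along y, 3 mm along x. The rails have four notches, 13 mm long, 10 mm deep: in the outer halves at frame y +140 for the front feet, in the inner halves at y 0 for the rear feet. All feet drop together, nowhere else.
- board: Loose white board, 140 (x) by 180 (y) by 10 mm, 0.25 to 0.5 kg, axes as the frame's. Origin: centre of its underside, 49 mm above the counter while its four feet ride on the rails, 40 mm when seated (9 mm drop); the notch walls then stop it. Starts 60 to 130 mm short of the seat. Pushing takes 2 to 4 N. Pushed fast it may jump the notches; it can be pushed back.
- board_lip (a point): Top centre of the dark wooden lip across the board's -y end, by which it is pushed: outer face 90 mm from the board's origin, this point 86 mm from it and 34 mm above it; lip 8 mm thick, 130 mm long, standing 24 mm above the board's top. The +y end has the same lip.
- keeper_pivot (a point): Pivot of the turn-button, at the frame's x = -100 mm, y = +50 mm, level with the arm's underside.
- keeper (a joint): Brass turn-button, rad: at 0 its arm points along the frame's +y beside the board, at pi/2 along +x across the board's near edge. Grows clockwise seen from above; stops at -0.6 and 1.6; stays where left; about 1 N at the knob moves it. Arm 62 mm long, 15 mm wide, underside 53.5, top 60.5 mm above the counter: clears the seated board by 3.5 mm, strikes one not dropped.
- keeper_knob (a point): Top centre of the turn-button's upright black knob, 12 mm diameter, standing 25 mm above the arm (top 85.5 mm above the counter), 55 mm from the pivot.
- balm_tin_1: Round white balm tin, 50 mm diameter, 21 mm high, standing loose on the board's far (+x) half, 35 mm from the board's centre line; origin at the centre of its underside, z up.
- balm_tin_2: Round white balm tin, 50 mm diameter, 21 mm high, standing loose on the board's far (+x) half, 35 mm from the board's centre line; origin at the centre of its underside, z up.
- balm_tin_3: Round white balm tin, 50 mm diameter, 21 mm high, standing loose on the board's far (+x) half, 35 mm from the board's centre line; origin at the centre of its underside, z up.
- soap: Bystander: pale green wrapped soap bar in a paper band, 53 x 78 x 28 mm, lying on the counter; origin at the centre of its underside.
- ribbon_spool: Bystander: spool of red ribbon, 59 mm diameter, 26 mm high; origin at the centre of its underside.
- stamp: Bystander: wooden hand stamp, 32 x 45 mm, 62 mm high; origin at the centre of its underside.
Mind the look-alikes: they are no part of the job. Leave any blue or turquoise look-alike of the balm_tin_1 alone.

How it is judged (in metres and radians):
On the way, in this order (a step that is already met when the one before it is completed fails the run):
1. the board has dropped into its notches and lies flat on the rails (y of board in the frame of seat between -0.004 and 0.004 m and z of board in the frame of seat between -0.004 and 0.003 m and angle between board's own z axis and vertical below 0.04 rad), for 0.3 s.
2. the turn-button lies across the board's near edge (value of joint keeper above 1.3 rad), for 0.2 s.
At the end, for the whole second after the job is handed in: The board lies in its notches (within 4 mm of the seat along the rails, within 3 mm of its seated height, level to 0.04 rad), the turn-button is past 1.3 rad, across the board's near edge, and the three tins stand upright on the board, all at rest (all of step 1 and value of joint keeper above 1.3 rad and z of balm_tin_1 in the frame of board between 0.005 and 0.016 m and angle between each of balm_tin_1, balm_tin_2, balm_tin_3's own z axis and vertical below 0.15 rad and z of balm_tin_2 in the frame of board between 0.005 and 0.016 m and z of balm_tin_3 in the frame of board between 0.005 and 0.016 m and linear speed of each of board, balm_tin_1, balm_tin_2, balm_tin_3 below 0.02 m/s); the robot touches nothing.
It fails at once if the board is lifted or tipped off its rails (z of board in the frame of frame above 0.061 m or angle between board's own z axis and vertical above 0.15 rad).
It fails at once if a tin is lifted off the board, falls off it or is tipped over (z of any of balm_tin_1, balm_tin_2, balm_tin_3 in the frame of board above 0.022 m or z of any of balm_tin_1, balm_tin_2, balm_tin_3 in the frame of board below 0 m or angle between any of balm_tin_1, balm_tin_2, balm_tin_3's own z axis and vertical above 0.5 rad).
It fails at once if another thing on the counter is moved by more than 20 mm (distance of any of soap, ribbon_spool, stamp from where it was at the start of the episode above 0.02 m).
It also fails if it takes over 53 s, if anything falls off the work surface, if the arm or the gripper's body presses on something with over 40 N, if the wrist force passes 120 N, or if a joint passes its speed limit or range.

## Working session

There is one attempt and no reset: what is moved stays moved. The work goes in short steps, Python scripts to look and compute and a shell command to move; the robot and the scene stay as the last step left them, time stands still between calls to the robot, and variables do not carry over. Pictures are saved under pics/ and viewed, at most 10 in all, crops included, and the job is handed in when it is done.

```bash
mkdir -p pics; ls; cat > h.py <<'E'
import numpy as np, cv2
from plant import arm
def cam(n):
    m=arm.camera_model(n); f=200/np.tan(np.radians(m["vfov"]/2))
    return np.array([[f,0,m["cx"]],[0,f,m["cy"]],[0,0,1.]]),np.array(m["rvec"],float),np.array(m["tvec"],float)
def at(n,u,v,z):
    K,r,t=cam(n);R=cv2.Rodrigues(r)[0];c=-R.T@t
    d=R.T@np.linalg.inv(K)@np.array([u,v,1.]);return c+d*(z-c[2])/d[2]
def proj(n,P):
    K,r,t=cam(n);return cv2.projectPoints(np.array(P,float).reshape(-1,3),r,t,K,None)[0].reshape(-1,2)
def snap(n,f,crop=None,s=1):
    im=arm.capture(n)[:,:,::-1]
    if crop: a,b,c,d=crop; im=im[b:d,a:c]
    cv2.imwrite("pics/"+f,cv2.resize(np.ascontiguousarray(im),None,fx=s,fy=s,interpolation=cv2.INTER_CUBIC))
E
python3 - <<'E'
from h import *
snap("top","t0.png");snap("side","s0.png")
for n in("top","side"):
    print(arm.camera_model(n)); K,r,t=cam(n);print(-cv2.Rodrigues(r)[0].T@t)
s=arm.get_state();print(s)
E
```

```text
pics
{'vfov': 51.597270505382916, 'cx': 319.69294720378787, 'cy': 201.27087668322662, 'rvec': array([ 1.97070627, -2.24323296,  0.24232002]), 'tvec': array([0.08208916, 0.61639076, 1.05196219])}
[0.38149827 0.02987725 1.16054602]
{'vfov': 46.419906593419775, 'cx': 318.0944184623487, 'cy': 193.59010336807853, 'rvec': array([ 0.20446887, -2.7225408 ,  1.43941609]), 'tvec': array([0.60580968, 0.11087841, 1.20874325])}
[0.47623395 1.01397543 0.76512397]
{'time_s': 0.1, 'qpos': array([-78.59844306,  33.02763968,   1.42384706,  82.37963695,
        -0.85810066,  64.68891734,  -3.23700031]), 'dq': array([-0.02327592, -0.10274307, -0.04381509, -0.19470204, -0.00594058,
        0.04673868,  0.08258835]), 'joint_torque': array([ 6.02530446e-03, -7.67306185e+01,  2.25778118e+00, -2.86604351e+01,
        1.58764736e-02,  8.61817243e-03, -2.86395505e-05]), 'tcp_pos': array([0.18824178, 0.6478008 , 0.2305436 ]), 'tool_rot': array([-1.79914570e+02,  5.66698789e-03,  1.63799562e+02]), 'wrist_force': array([-0.71534589,  0.64041472,  1.10167469]), 'ft_torque': array([0.02149291, 0.03084586, 0.06184659]), 'grip_force': 0.0, 'opening': 0.08531080319636358}
```

View pics/t0.png

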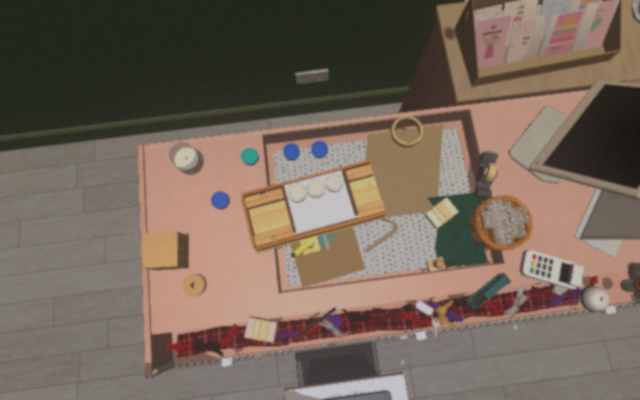

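View pics/s0.png

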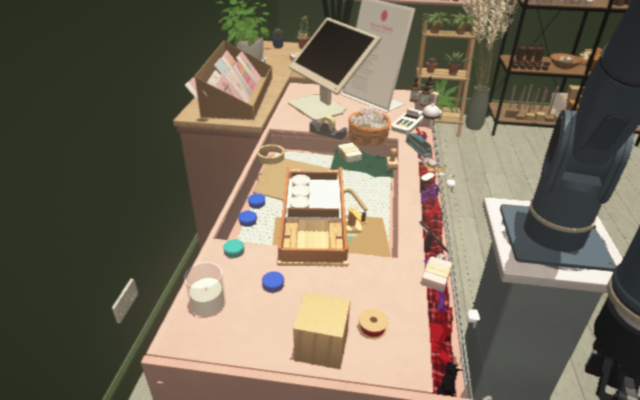

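```bash
python3 - <<'E'
from h import *
snap("top","t1.png",(230,130,480,290),3.2);snap("side","s1.png",(225,130,425,275),4)
for p in [(245,195),(370,165),(383,215),(258,248)]: print(at("top",*p,.051))
print(proj("top",[[.188,.648,.23],[.4,0,0]]))
E
```

```text
[0.66962168 0.20354739 0.051     ]
[ 0.71042353 -0.151452    0.051     ]
[ 0.56517729 -0.16457681  0.051     ]
[0.5195789  0.18207816 0.051     ]
[[ 35.30117573 427.84688674]
 [330.85457118 284.58181428]]
```

View pics/t1.png

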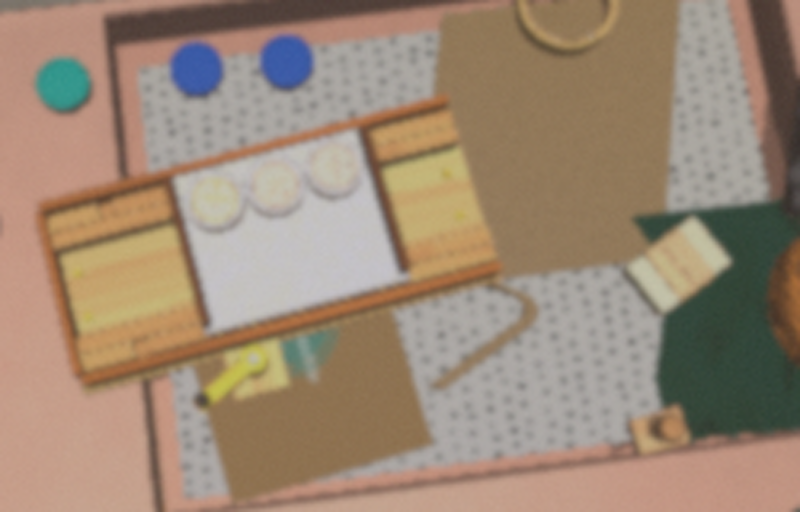

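View pics/s1.png

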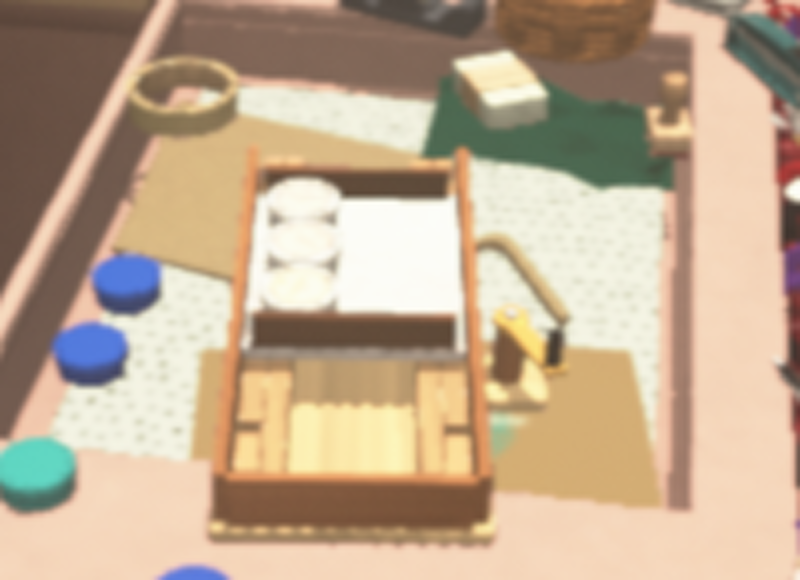

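```bash
python3 - <<'E'
from h import *
T=lambda u,v:(230+u/3.2,130+v/3.2)
S=lambda u,v:(225+u/4,130+v/4)
def pr(l,c,p,z): print(l,at(c,*p,z).round(4))
for l,p in dict(A=(38,207),B=(445,98),C=(498,270),D=(85,382)).items(): pr(l,"top",T(*p),.051)
pr("piv","top",T(257,360),.0605);pr("knob","top",T(202,399),.0855)
pr("knobS","side",S(556,330),.0855);pr("pivS","side",S(513,315),.0605)
pr("stopL S","side",S(213,478),.051);pr("stopR S","side",S(491,482),.051)
pr("cheek farL S","side",S(251,150),.051);pr("cheek farR","side",S(463,150),.051)
pr("lip-y a","top",T(368,128),.083);pr("lip-y b","top",T(408,270),.083)
pr("lip-y aS","side",S(262,168),.083);pr("lip-y bS","side",S(450,173),.083)
pr("lip+y aS","side",S(253,312),.083);pr("lip+y bS","side",S(455,316),.083)
for i,q in enumerate([(215,202),(275,188),(332,168)]): pr("tin","top",T(*q),.08)
pr("soap","top",T(678,263),.028);pr("stamp","top",T(665,427),.05)
E
```

```text
A [0.6716 0.212  0.051 ]
B [ 0.7234 -0.1508  0.051 ]
C [ 0.566  -0.1719  0.051 ]
D [0.5164 0.1863 0.051 ]
piv [0.515  0.0411 0.0605]
knob [0.4864 0.0888 0.0855]
knobS [0.4868 0.0904 0.0855]
pivS [0.5155 0.0447 0.0605]
stopL S [0.6742 0.2184 0.051 ]
stopR S [0.5153 0.1967 0.051 ]
cheek farL S [ 0.724  -0.1435  0.051 ]
cheek farR [ 0.5694 -0.1692  0.051 ]
lip-y a [ 0.6957 -0.0768  0.083 ]
lip-y b [ 0.5703 -0.0923  0.083 ]
lip-y aS [ 0.7006 -0.0692  0.083 ]
lip-y bS [ 0.5709 -0.084   0.083 ]
lip+y aS [0.6738 0.0983 0.083 ]
lip+y bS [0.5496 0.0824 0.083 ]
tin [0.6491 0.0594 0.08  ]
tin [0.6546 0.0079 0.08  ]
tin [ 0.6657 -0.042   0.08  ]
soap [ 0.5557 -0.3324  0.028 ]
stamp [ 0.4173 -0.2881  0.05  ]
```

The candidates, in full top-image pixels:
- **Tins on the board, white:** (297,193), (316,189) and (334,183). These are the right ones.
- **Look-alikes:** blue at (291,152), (319,149) and (220,200), turquoise at (250,157). I'll leave these alone.
- **End stop:** at the left (+y).
- **Board lip to push:** at the right, about (351,192).
- **Keeper:** pivot (310,242), knob (293,255), at about -0.4 rad.

The frame origin comes out at about (0.621, 0.008) with yaw 8°, and the board is about 74 mm short of the seat. First I move behind the lip, staying high.

```bash
python3 -m inch '[0.019,-0.032,0,0,0,-0.048,0.05,0.019,-0.032,0,0,0,-0.048,0.05,0.019,-0.032,0,0,0,-0.048,0.05,0.019,-0.032,0,0,0,-0.048,0.05,0.019,-0.032,0,0,0,-0.048,0.05,0.019,-0.032,0,0,0,-0.048,0.05,0.019,-0.032,0,0,0,-0.048,0.05,0.019,-0.032,0,0,0,-0.048,0.05]' 20
python3 -m inch '[0.019,-0.032,0,0,0,-0.048,0.05,0.019,-0.032,0,0,0,-0.048,0.05,0.019,-0.032,0,0,0,-0.048,0.05,0.019,-0.032,0,0,0,-0.048,0.05,0.019,-0.032,0,0,0,-0.048,0.05,0.019,-0.032,0,0,0,-0.048,0.05,0.019,-0.032,0,0,0,-0.048,0.05,0.019,-0.032,0,0,0,-0.048,0.05]'
python3 -m inch '[0.019,-0.032,0,0,0,-0.048,0.05,0.019,-0.032,0,0,0,-0.048,0.05,0.019,-0.032,0,0,0,-0.048,0.05,0.019,-0.032,0,0,0,-0.048,0.05,0.019,-0.032,0,0,0,-0.048,0.05,0.019,-0.032,0,0,0,-0.048,0.05,0.019,-0.032,0,0,0,-0.048,0.05,0,0,0,0,0,0,0.05]'
```

```text
time_s: 1.2
tcp_pos: [0.3409, 0.3911, 0.2313]
tool_rot: [180.0, 0.0, 141.7]
wrist_force: [-0.4, 0.0, -0.2]
opening: 0.0501
grip_force: 0.0
time_s: 2.2
tcp_pos: [0.4928, 0.1352, 0.2313]
tool_rot: [180.0, -0.0, 119.7]
wrist_force: [0.7, -0.1, 0.5]
opening: 0.0502
grip_force: 0.0
time_s: 3.2
tcp_pos: [0.6258, -0.0912, 0.2309]
tool_rot: [-180.0, 0.1, 100.3]
wrist_force: [-1.5, -0.1, -0.5]
opening: 0.0499
grip_force: 0.0
```

```bash
python3 -m inch '[0.013,-0.035,0,0,0,-0.04,0.05,0,0,-0.03,0,0,0,0.05,0,0,-0.03,0,0,0,0.05,0,0,-0.03,0,0,0,0.05,0,0,-0.03,0,0,0,0.05,0,0,-0.02,0,0,0,0.05,0,0,0,0,0,0,0.05]'
python3 - <<'E'
from h import *
snap("side","s2.png",(225,90,425,235),4)
E
```

```text
time_s: 4.08
tcp_pos: [0.6371, -0.1215, 0.0898]
tool_rot: [-179.8, -0.1, 98.3]
wrist_force: [0.8, 0.4, 0.7]
opening: 0.0502
grip_force: 0.0
```

View pics/s2.png

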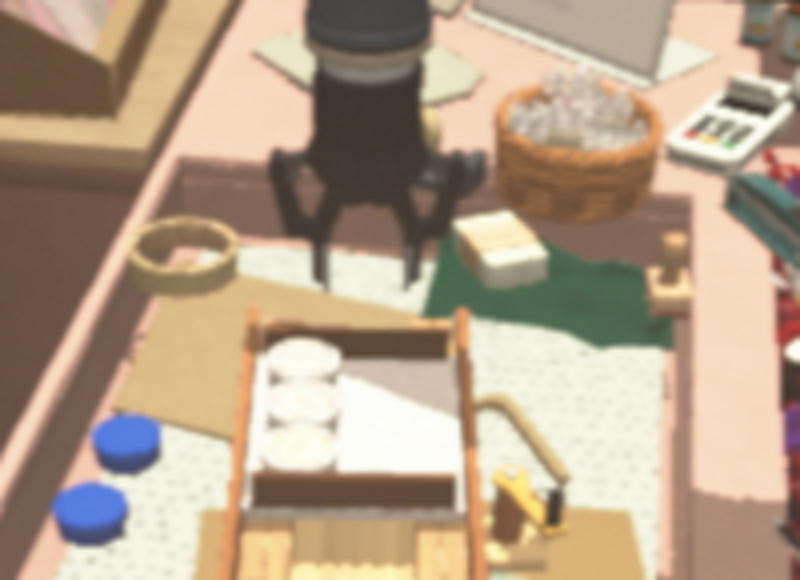

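The tips at crop (320,288) and (410,288) are centred behind the lip and clear of it. I go down, then approach slowly.

```bash
python3 -m inch '[0,0,-0.018,0,0,0,0.05,0,0,-0.018,0,0,0,0.05,-0.0007,0.005,0,0,0,0,0.05,-0.0007,0.005,0,0,0,0,0.05,-0.0007,0.005,0,0,0,0,0.05]'
python3 -m inch '[-0.0007,0.005,0,0,0,0,0.05,-0.0007,0.005,0,0,0,0,0.05,-0.0007,0.005,0,0,0,0,0.05]'
python3 -m inch '[-0.0007,0.005,0,0,0,0,0.05,-0.0007,0.005,0,0,0,0,0.05,-0.0007,0.005,0,0,0,0,0.05]'
python3 -m inch '[-0.0007,0.005,0,0,0,0,0.05,-0.0007,0.005,0,0,0,0,0.05,-0.0007,0.005,0,0,0,0,0.05]'
```

```text
time_s: 4.75
tcp_pos: [0.6366, -0.1073, 0.0558]
tool_rot: [180.0, 0.0, 98.3]
wrist_force: [-0.9, 0.1, -0.6]
opening: 0.05
grip_force: 0.0
time_s: 5.12
tcp_pos: [0.6344, -0.0932, 0.0556]
tool_rot: [180.0, 0.1, 98.2]
wrist_force: [0.7, -4.4, 0.0]
opening: 0.0498
grip_force: 1.4
time_s: 5.5
tcp_pos: [0.6322, -0.078, 0.0555]
tool_rot: [180.0, 0.0, 98.2]
wrist_force: [1.0, -3.2, 2.3]
opening: 0.0499
grip_force: 2.0
time_s: 5.88
tcp_pos: [0.6301, -0.0628, 0.0555]
tool_rot: [180.0, 0.0, 98.2]
wrist_force: [0.3, -5.5, 4.4]
opening: 0.05
grip_force: 2.5
```

```bash
python3 -m inch '[-0.0006,0.004,0,0,0,0,0.05,-0.0006,0.004,0,0,0,0,0.05,-0.0006,0.004,0,0,0,0,0.05,-0.0006,0.004,0,0,0,0,0.05,-0.0006,0.004,0,0,0,0,0.05,-0.0006,0.004,0,0,0,0,0.05]'
python3 -m inch '[-0.0003,0.002,0,0,0,0,0.05,-0.0003,0.002,0,0,0,0,0.05,-0.0003,0.002,0,0,0,0,0.05]'
python3 -m inch '[-0.0003,0.002,0,0,0,0,0.05,-0.0003,0.002,0,0,0,0,0.05]'
```

```text
time_s: 6.62
tcp_pos: [0.6263, -0.0385, 0.0553]
tool_rot: [-180.0, -0.0, 98.3]
wrist_force: [1.5, -4.6, 3.7]
opening: 0.0503
grip_force: 2.4
time_s: 7.0
tcp_pos: [0.6253, -0.0327, 0.0552]
tool_rot: [-180.0, -0.0, 98.2]
wrist_force: [0.5, -4.4, 2.9]
opening: 0.0501
grip_force: 2.1
time_s: 7.25
tcp_pos: [0.6246, -0.0283, 0.0551]
tool_rot: [-180.0, -0.0, 98.3]
wrist_force: [-0.2, -0.5, -0.5]
opening: 0.0501
grip_force: 0.6
```

```bash
python3 -m inch '[-0.0001,0.001,0,0,0,0,0.05,0,0,0,0,0,0,0.05]'
python3 - <<'E'
from h import *
snap("side","s3.png",(235,130,395,275),4)
E
```

```text
time_s: 7.5
tcp_pos: [0.6243, -0.0267, 0.0549]
tool_rot: [-179.9, -0.1, 98.3]
wrist_force: [-0.1, -0.3, 0.1]
opening: 0.0501
grip_force: 0.0
```

View pics/s3.png

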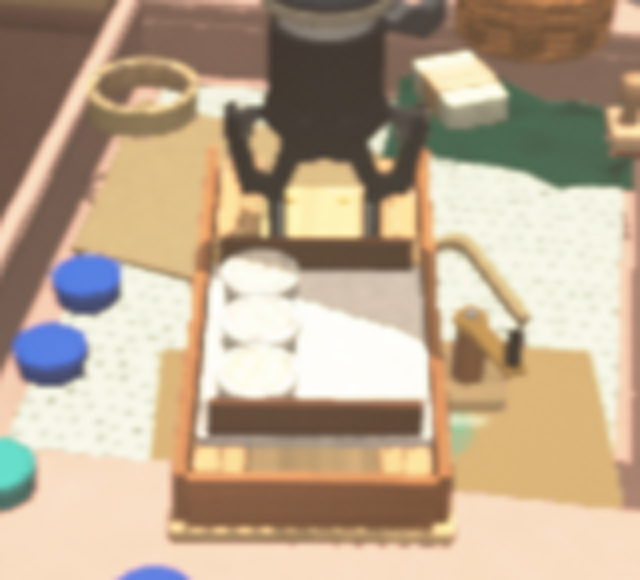

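```bash
python3 - <<'E'
from h import *
a=np.radians(8);ex=np.array([np.cos(a),np.sin(a),0]);ey=np.array([-np.sin(a),np.cos(a),0]);O=np.array([.621,.008,0])
W=lambda x,y,z:O+x*ex+y*ey+[0,0,z]
for l,by,bz,off,f in [("start",-.004,.049,(225,130),4),("ride66",.066,.049,(235,130),4),("ride70",.070,.049,(235,130),4),("seated",.07,.040,(235,130),4)]:
    P=[W(x,by+y,bz+z) for x,y,z in[(.065,.09,.034),(-.065,.09,.034),(.065,.09,.01),(-.065,.09,.01),(.07,.09,0),(-.07,.09,0),(.065,-.09,.034),(-.065,-.09,.034)]]
    print(l,((proj("side",P)-off)*f).round(0).tolist())
E
```

```text
start [[252.0, 316.0], [463.0, 318.0], [253.0, 347.0], [461.0, 349.0], [246.0, 359.0], [469.0, 362.0], [267.0, 163.0], [453.0, 166.0]]
ride66 [[206.0, 386.0], [427.0, 389.0], [207.0, 418.0], [425.0, 421.0], [199.0, 431.0], [433.0, 434.0], [222.0, 218.0], [417.0, 221.0]]
ride70 [[205.0, 390.0], [427.0, 393.0], [206.0, 422.0], [426.0, 425.0], [198.0, 435.0], [433.0, 438.0], [221.0, 221.0], [417.0, 224.0]]
seated [[206.0, 402.0], [427.0, 405.0], [207.0, 434.0], [425.0, 437.0], [199.0, 447.0], [433.0, 450.0], [222.0, 233.0], [416.0, 235.0]]
```

The +y lip edges are at crop rows about 403 and 434. That fits the seated prediction (402, 434) and not the riding one (390, 422), and the push force has gone to zero, so the board is home with the tins standing. I back off, lift, close the fingers and go to the robot side of the knob.

```bash
python3 -m inch '[0.0015,-0.01,0,0,0,0,0.05,0.0015,-0.01,0,0,0,0,0.05,0,0,0.03,0,0,0,0.05,0,0,0.04,0,0,0,0.05,0,0,0.04,0,0,0,0.05,-0.025,0.019,0.015,0,0,0,0,-0.03,0.025,0,0,0,0,0,-0.03,0.025,0,0,0,0,0]' 20
python3 -m inch '[-0.03,0.025,0,0,0,0,0,-0.03,0.025,0,0,0,0,0,-0.027,0.011,0,0,0,0,0,0,0,-0.03,0,0,0,0,0,0,-0.03,0,0,0,0,0,0,-0.02,0,0,0,0,0,0,0,0,0,0,0]'
python3 - <<'E'
from h import *
snap("side","s4.png",(285,140,425,245),5)
print(((proj("side",[.4866,.0896,.0855])-[285,140])*5))
E
```

```text
time_s: 8.55
tcp_pos: [0.542, 0.0208, 0.1806]
tool_rot: [180.0, 0.0, 98.2]
wrist_force: [-0.7, 0.3, -1.0]
opening: 0.0001
grip_force: 0.0
time_s: 9.43
tcp_pos: [0.4552, 0.0812, 0.0995]
tool_rot: [-179.9, 0.0, 98.2]
wrist_force: [0.2, 0.1, 0.6]
opening: 0.0002
grip_force: 0.0
[[395.56578089 361.62114445]]
```

View pics/s4.png

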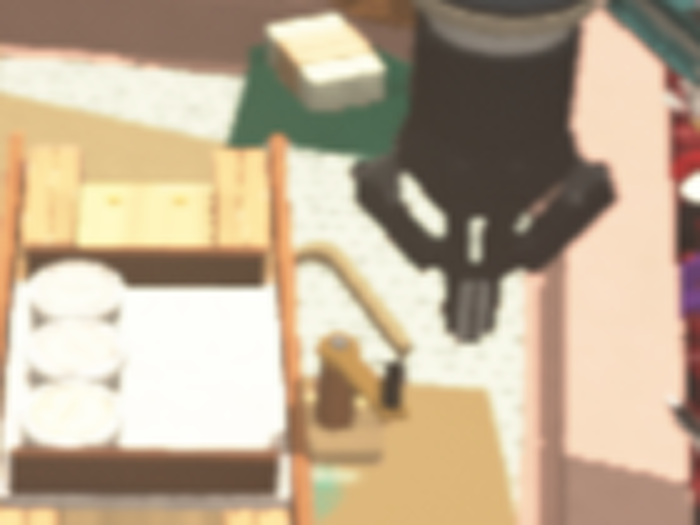

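```bash
python3 -m inch '[0,0,-0.016,0,0,0,0,0,0,-0.016,0,0,0,0,0.006,0.0008,0,0,0,0,0,0.006,0.0008,0,0,0,0,0,0.006,0.0008,0,0,0,0,0]'
python3 -m inch '[0.006,0.0008,0,0,0,0,0,0.006,0.0008,0,0,0,0,0,0.006,0.0008,0,0,0,0,0,0.006,0.0008,0,0,0,0,0]'
python3 -m inch '[0.006,0.0008,0,0,0,0,0,0.006,0.0008,0,0,0,0,0,0.006,0.0008,0,0,0,0,0,0.006,0.0008,0,0,0,0,0]'
```

```text
time_s: 10.1
tcp_pos: [0.4744, 0.0849, 0.069]
tool_rot: [180.0, -0.0, 98.3]
wrist_force: [-1.3, 0.8, 0.3]
opening: 0.0001
grip_force: 0.7
time_s: 10.6
tcp_pos: [0.4982, 0.0877, 0.0683]
tool_rot: [-180.0, 0.0, 98.2]
wrist_force: [-0.5, 0.9, -0.1]
opening: 0.0006
grip_force: 0.4
time_s: 11.1
tcp_pos: [0.522, 0.0909, 0.0682]
tool_rot: [-180.0, 0.0, 98.2]
wrist_force: [-1.6, -1.7, 0.1]
opening: -0.0002
grip_force: 0.9
```

```bash
python3 -m inch '[-0.02,-0.0028,0,0,0,0,0,-0.0022,0.016,0,0,0,0,0,-0.0022,0.016,0,0,0,0,0,0.025,0.0035,0,0,0,0,0,0.025,0.0035,0,0,0,0,0,0,0,0,0,0,0,0]'
python3 -m inch '[0.0008,-0.006,0,0,0,0,0,0.0008,-0.006,0,0,0,0,0,0.0008,-0.006,0,0,0,0,0,0.0018,-0.0059,0,0,0,0,0,0.0018,-0.0059,0,0,0,0,0]'
```

```text
time_s: 11.85
tcp_pos: [0.5495, 0.1289, 0.0682]
tool_rot: [179.9, -0.0, 98.3]
wrist_force: [-0.4, -0.3, 0.3]
opening: 0.0002
grip_force: 0.0
time_s: 12.48
tcp_pos: [0.5581, 0.1039, 0.0693]
tool_rot: [179.4, -0.4, 98.5]
wrist_force: [17.9, 25.9, -10.9]
opening: -0.0
grip_force: 15.3
```

```bash
python3 -m inch '[-0.0014,0.01,0,0,0,0,0,-0.0014,0.01,0,0,0,0,0,0,0,0,0,0,0,0]'
python3 - <<'E'
from h import *
snap("side","s5.png",(275,140,415,245),5)
snap("top","t5.png",(270,180,370,270),7)
E
```

```text
time_s: 12.85
tcp_pos: [0.5499, 0.1178, 0.0682]
tool_rot: [-179.9, -0.0, 98.3]
wrist_force: [-0.7, -0.4, -0.2]
opening: 0.0
grip_force: 0.0
```

View pics/s5.png

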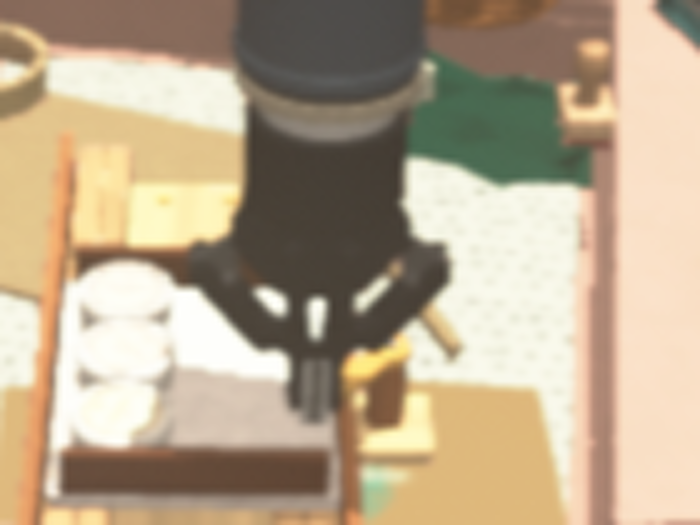

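The arm now points up and over the near edge, at about 0.8 rad. My finger was too far over on +x and its corner was wedging the knob radially. I shift toward -x and push toward -y.

```bash
python3 -m inch '[-0.012,-0.0017,0,0,0,0,0,0.0006,-0.004,0,0,0,0,0,0.0006,-0.004,0,0,0,0,0,0.0006,-0.004,0,0,0,0,0]'
python3 -m inch '[0.0006,-0.004,0,0,0,0,0,0.0006,-0.004,0,0,0,0,0]'
```

```text
time_s: 13.45
tcp_pos: [0.542, 0.1053, 0.0687]
tool_rot: [179.8, -0.1, 98.3]
wrist_force: [6.0, 11.0, -2.2]
opening: -0.0
grip_force: 5.3
time_s: 13.7
tcp_pos: [0.5421, 0.096, 0.0684]
tool_rot: [180.0, -0.0, 98.3]
wrist_force: [-0.4, 0.7, 0.3]
opening: 0.0
grip_force: 0.4
```

```bash
python3 -m inch '[0.0021,-0.0043,0,0,0,0,0,0.0021,-0.0043,0,0,0,0,0,0.0021,-0.0043,0,0,0,0,0]'
python3 -m inch '[0.0021,-0.0043,0,0,0,0,0,0.0021,-0.0043,0,0,0,0,0,0.0021,-0.0043,0,0,0,0,0]'
```

```text
time_s: 14.08
tcp_pos: [0.5478, 0.0821, 0.0682]
tool_rot: [-180.0, 0.0, 98.2]
wrist_force: [0.1, 1.5, 0.0]
opening: -0.0001
grip_force: 0.4
time_s: 14.45
tcp_pos: [0.5542, 0.0695, 0.0683]
tool_rot: [-180.0, 0.0, 98.2]
wrist_force: [-0.9, 0.5, -0.7]
opening: -0.0002
grip_force: 0.4
```

```bash
python3 -m inch '[-0.0014,0.01,0,0,0,0,0,-0.0014,0.01,0,0,0,0,0,0,0,0.04,0,0,0,0,0,0,0.04,0,0,0,0,0,0,0.04,0,0,0,0,-0.03,0.03,0.02,0,0,0,0,-0.03,0.05,0,0,0,0,0,-0.03,0.05,0,0,0,0,0]'
python3 -m inch '[-0.03,0.06,0,0,0,0,0,-0.03,0.06,0,0,0,0,0,0,0.06,0,0,0,0,0,0,0,0,0,0,0,0,0,0,0,0,0,0,0]'
python3 - <<'E'
from h import *
snap("side","s6.png",(245,140,375,265),4.6);snap("top","t6.png",(230,150,400,270),4.6)
a,b=[cv2.imread("pics/"+f) for f in("s6.png","t6.png")]
E
```

```text
time_s: 15.45
tcp_pos: [0.46, 0.2221, 0.2088]
tool_rot: [180.0, -0.1, 98.3]
wrist_force: [1.1, 0.8, -0.3]
opening: 0.0001
grip_force: 0.0
time_s: 16.08
tcp_pos: [0.4048, 0.3917, 0.208]
tool_rot: [-180.0, 0.1, 98.3]
wrist_force: [0.2, -1.5, -0.1]
opening: 0.0001
grip_force: 0.0
```

View pics/s6.png

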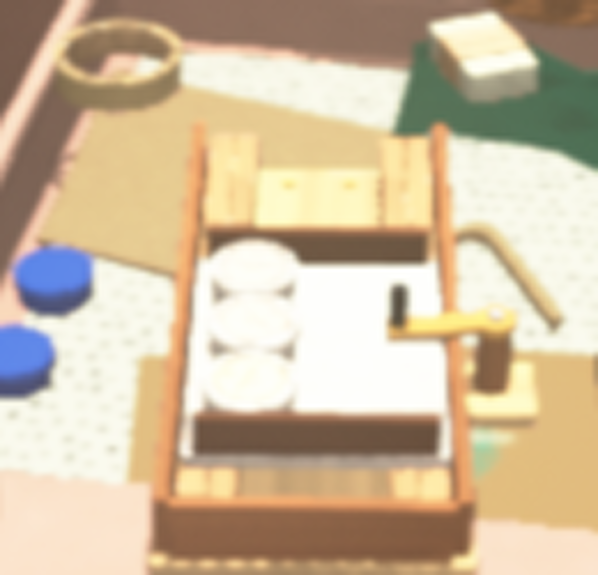

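View pics/t6.png

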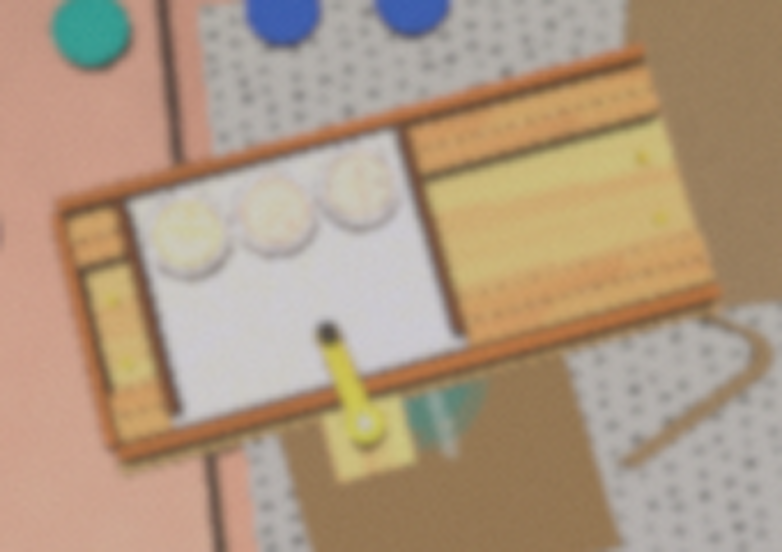

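```bash
python3 - <<'E'
from h import *
k=at("top",230+328/4.6,150+331/4.6,.0855);p=at("top",230+366/4.6,150+425/4.6,.0605);d=(k-p)[:2]
print(np.hypot(*d),np.pi/2-np.arctan2(d[1],d[0])+np.radians(8))
E
```

```text
0.055226077823878006 1.4424142500645887
```

The measured keeper angle is about 1.44 rad (radius 55.2 mm, against 55 given). The board is seated, the tins are standing, the bystanders were not touched and the arm is clear.

```bash
python3 -c "
from plant import arm
print(arm.job_done())"
```

```text
the job is handed in; nothing more can be done
None
```

I've handed the job in: the board is down in its notches, the turn-button lies across its near edge at about 1.44 rad, and the three tins are standing. It took about 16 s of the 53 s allowed; the judge returned no verdict, and one knob push reached about 33 N on the fingertips before I backed off and redid it.

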